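# Hang a bobbin carrier on the conveyor rail and lock it in

### The job

Swing the keeper arm on the conveyor rail back out of the way, then hang the carrier that is loaded with bobbins midway along the loading bay: lift its two hooks over the rail's front lip, lower it gently, without dropping it, until the hooks stand on the channel floor behind the lip, and let go, then swing the keeper arm forward until it is fully home over the rail. Leave the empty carrier and the other things on the bench where they are.

Things in the scene. Friction and masses are not known exactly. Their poses are not given: they have to be found in the camera images.
- carrier_center (a point): The loaded carrier: plain steel frame 80 x 150 x 208 mm (x, y, z), one rigid piece with three fixed copper bobbins on its tray, about 0.65 kg, balanced about its middle axis. This point is on that axis, 104 mm above its underside. x: the way its hooks open; y: along the tray; z up. Starts upright on the bench, x roughly away from the robot. Tray 6 mm thick; bobbins reach 50 mm above the underside.
- carrier_lug (a point): Centre of the loaded carrier's grip lug, on its middle axis, 78 mm above carrier_center: an upright plate 12 mm thick along the carrier's x, 32 mm wide along y, standing free from 24 mm below this point to 26 mm above it. Grip it across its thickness, from above. Same axes as the carrier.
- carrier_hook (a point): Midway between the undersides of the loaded carrier's two hook ends, on its middle axis, 62 mm below carrier_lug, 120 mm above its underside. Same axes. Hooks at y = +-55 mm, each 20 mm wide, end 12 mm thick (x -6 to +6), open 30 mm up to the bridge (8 mm thick, x -40 to +6), which leads back to an upright strap (x -40 to -34) down to the tray.
- empty_carrier_center (a point): Bystander: a second carrier of the same steel frame but with no bobbins on it, 208 mm tall; its point half-way up. Either carrier may be on the left or the right. Leave it.
- rail_seat (a point): Middle of the loading bay, on the rail's channel floor, 150 mm above the bench: the hook ends' midpoint belongs here. x across the rail, away from the robot; y along it; z up. Channel open from x -16 to +16 mm between anti-jump lip (robot's side) and rear wall, each 6 mm thick, 22 mm high. End stops, as high, at y = +-83 mm. The carrier hangs upright by itself, straps on the robot's side of the lip.
- rail: The fixed aluminium conveyor rail, 400 mm long, turned by up to 0.12 rad; origin on the bench under rail_seat, same axes. Its floor is 6 mm thick; square posts 30 mm wide carry it at y = +-125 mm. A seated carrier's tray hangs 30 mm above the bench under the rail.
- keeper (a joint): Angle of the keeper arm about its upright pivot: 0 = fully home, lying along the rail over the channel (at its stop), 1.6 = swung right back, away from the robot (stop). Opens anticlockwise seen from above. Stays where it is left; about 1 N at the knob moves it. Starts home or up to 0.25 from it and then blocks the bay; above about 1.2 it is well clear.
- keeper_knob (a point): On the axis of the keeper's round upright black knob, 18 mm diameter, 42 mm tall; this point is 224 mm above the bench, 20 mm below the knob's top and 22 mm above the arm's top; 62 mm from the pivot axis. The steel arm is 16 mm wide, 8 mm thick, reaches 85 mm from the pivot, and passes 6 mm above the bridges of a seated carrier.
- keeper_pivot (a point): The keeper arm's pivot axis, at the underside of the arm, 194 mm above the bench (30 mm below the height of keeper_knob), at x = 0, y = +125 mm in the rail's axes. The knob lies from it towards -y of the rail when home, towards +x of the rail at 1.57.
- spool: Bystander: black empty wire spool standing upright, 110 mm across, 120 mm tall; origin under its centre.
- tube: Bystander: upright cardboard tube, 76 mm across, 110 mm tall; origin under its centre.
- loose_bobbin: Bystander: one small copper bobbin standing upright on the bench, 42 mm across, 44 mm tall; origin under its centre.
- screwdriver: Bystander: black-handled screwdriver lying on the bench in front of the rail; origin on it, at bench level.
Things that resemble listed ones, but are neither listed nor needed, are in the scene too. Leave any red look-alike of the part that bears carrier_center alone.

How it is judged (in metres and radians):
On the way:
1. the loaded carrier hangs released, with its hooks on the channel floor behind the lip, while the keeper arm is still swung clear (over 0.5 rad) (x of carrier_hook in the frame of rail_seat between -0.016 and 0.016 m and y of carrier_hook in the frame of rail_seat between -0.024 and 0.024 m and z of carrier_hook in the frame of rail_seat between -0.005 and 0.005 m and angle between carrier_center's own z axis and vertical below 0.12 rad and angle between the x axis of carrier_hook and the x axis of rail_seat, either way round below 0.15 rad and contact force between the fingers and carrier below 0.3 N and value of joint keeper above 0.5 rad), for 0.2 s.
At the end, for the whole second after the job is handed in: The loaded carrier hangs released and at rest in the bay: the middle of its hook ends within 16 mm across, 24 mm along and 5 mm in height of the middle of the channel floor, upright within 0.12 rad and square to the rail within 0.15 rad, and the keeper arm is home to within 0.12 rad (x of carrier_hook in the frame of rail_seat between -0.016 and 0.016 m and y of carrier_hook in the frame of rail_seat between -0.024 and 0.024 m and z of carrier_hook in the frame of rail_seat between -0.005 and 0.005 m and angle between carrier_center's own z axis and vertical below 0.12 rad and angle between the x axis of carrier_hook and the x axis of rail_seat, either way round below 0.15 rad and contact force between the fingers and carrier below 0.3 N and value of joint keeper below 0.12 rad and linear speed of carrier below 0.03 m/s); the robot touches nothing.
It fails at once if the loaded carrier is dropped or flung (moves faster than 0.45 m/s while not held) (contact force between the fingers and carrier below 0.3 N and linear speed of carrier above 0.45 m/s).
It fails at once if the empty carrier is moved more than 30 mm (distance of empty_carrier_center from where it was at the start of the episode above 0.03 m).
It fails at once if the spool, tube, loose bobbin or screwdriver is moved more than 30 mm (distance of any of spool, tube, loose_bobbin, screwdriver from where it was at the start of the episode above 0.03 m).
It also fails if it takes over 61 s, if anything falls off the work surface, if the arm or the gripper's body presses on something with over 40 N, if the wrist force passes 120 N, or if a joint passes its speed limit or range.

### The arm

A 7-joint arm with a two-finger parallel gripper is mounted at the origin on the work surface. World frame = base frame: x ahead of the robot, y to its left, z up, the work surface at z = 0. Lengths are in mm, angles in rad, forces in N, time in s.
With the tool pointing down it reaches from about 400 to 875 mm from the base axis. Payload 4.4 kg.
Tool frame: the origin (TCP) lies at the very end of the fingers, on their centre line; the grasp point (between the pads) lies 19 mm behind it; z points along the fingers, y is the line along which they close (so a half turn about z gives the same grasp; the last joint's range is limited). The gripper opens to 85 mm and grips with 20 to 120 N. Pads are 22 mm wide; open, the fingers measure 114 mm over their backs; the gripper's body (76 mm by 85 mm) begins 54 mm behind the grasp point. The pads swing forward as they close: fully open they stand 13 mm farther back than shut.
Start: joints at [1.276, 0.628, 0.038, 1.517, -0.027, 0.996, -0.02], TCP at [147.453, -633.068, 231.313] pointing down, gripper open.
Joint ranges: [-3.06, 3.06], [-0.37, 2.12], [-1.25, 1.32], [0.18, 2.47], [-1.1, 4.24], [0.23, 1.98], [-2.94, 2.94]. Speed limits (rad/s): [2.57, 2.57, 3.14, 3.14, 3.14, 3.14, 3.14].

### API

Orientations are given as [roll, pitch, yaw] about the fixed x, y, z axes, in that order (R = Rz(yaw) Ry(pitch) Rx(roll)).
In Python, from cell import ctrl gives the robot as it stands.
- The arm moves only by the tool step_arm, never from a script. Its argument "series" is a list that holds one entry, the list of rows, each a list of 7 numbers: the turn, a rotation vector about the tool's x, y, z as a fraction of full scale, then the shift along the tool's x, y, z as a fraction of full scale, then the closure, from 0 (fully open) to 1 (shut). In form: [[[ax, ay, az, tx, ty, tz, gripper], ...]]. A call has 1 to 12 rows; each row shifts and turns the commanded pose from where the row before left it, along the tool's axes as they then stand; what a row does not reach is not made up. Full scale, the value 1, is 150 mm for a shift and 45 degrees for a turn. A row lasts 1/10 s, in which the tool goes at most 50 mm and 8.59 degrees, less where a joint would pass 70% of its speed; a pose out of reach is approached as far as the arm can. A call with a number of a shift or a turn outside -1 to 1 is refused whole. A call with a gripper value outside its range is refused whole. The fingers move at their own pace and stop on an object; the grip force is fixed at half the most. Time passes only in rows, so rows that do not move let the fingers close. It gives the time, the measured TCP pose, the force, the opening and the grip force at its end, in the units of the state.
- ctrl.read_state(): the state, without advancing time (a new reading comes with each control period).
- ctrl.get_image(name): name is "side" or "top"; returns a dict with "img" (400x640x3 uint8, red, green, blue), "fx", "fy", "cx", "cy" (pixels), "dist" ([k1, k2, p1, p2, k3] as OpenCV has them; the pictures are not rectified), "R" (3x3) and "t" (3): a world point X has camera coordinates R X + t. Camera axes: x right, y down, z forward; pixel columns grow to the right and rows downward; lengths in mm; the calibration is good to about 2 mm. A picture is of the moment at which its call begins. There is no depth.
- ctrl.finish_job(): hands the job in; it is judged then, once.
Trained networks look in a picture, given as the dict that the camera call returned (one of the last four; its "shot" number tells which), for a name from the list of things; names that differ only in an ending like _2 or _b are one class to them, and where a whole thing is asked for, a point or a joint stands for the part that bears it (a point fixed in the world has none). Each returns a list of dicts, best first, with "score" (0 to 1); they miss things now and then, are a little off and sometimes report something else, mostly with a low value. They report only what shows in the picture. A call takes as long as a camera call. They do not tell look-alikes from the thing itself.
- ctrl.recognise(picture, thing): "centre" ([column, row] in pixels, amid what is visible of it).
The state is a dict: "clock": time; "qpos": joint angles; "qd": joint speeds; "tau": joint torques, N m; "eef_pos": TCP position; "tool_rot": TCP orientation; "force": force on the tool from outside, world axes, zero at the start; "torque": the same for the moment, N m; "width": finger opening in mm; "gripper_force": force on a finger pad.
Only numpy, scipy, OpenCV 4.12 (cv2) and the standard library are available. Lean on these libraries where they do the work, as an engineer would, in place of code of your own. Each camera call takes 0.05 s, during which the arm holds its last target. There are 200 camera calls.

## Working session

There is one attempt and no reset: what is moved stays moved. The work goes in short steps, Python scripts to look and compute and a tool call to move; the robot and the scene stay as the last step left them, time stands still between calls to the robot, and variables do not carry over. Pictures are saved under pics/ and viewed, at most 10 in all, crops included, and the job is handed in when it is done.

Besides the shell and the picture viewer there is one more tool, called by a JSON object that holds its "name" and its "arguments". step_arm: Moves the arm, as the interface text tells. Shift numbers are shares of 150 mm and turn numbers shares of 45 degrees, none past 1 either way. Its arguments: {"type":"object","properties":{"series":{"type":"array","items":{"type":"array","items":{"type":"array","items":{"type":"number","minimum":-1,"maximum":1}}}}},"required":["series"]}

```bash
mkdir -p pics
cat > h.py <<'E'
import numpy as np, cv2
from cell import ctrl
def shot(n,save=None):
    p=ctrl.get_image(n)
    if save: cv2.imwrite('pics/'+save,p['img'][:,:,::-1])
    return p
def K(p): return np.array([[p['fx'],0,p['cx']],[0,p['fy'],p['cy']],[0,0,1.]])
def proj(p,X):
    return cv2.projectPoints(np.atleast_2d(np.array(X,float)),cv2.Rodrigues(np.array(p['R'],float))[0],np.array(p['t'],float),K(p),np.array(p['dist'],float))[0].reshape(-1,2)
def ray(p,uv):
    n=cv2.undistortPoints(np.array(uv,float).reshape(1,1,2),K(p),np.array(p['dist'],float)).ravel()
    R=np.array(p['R'],float);return -R.T@np.array(p['t'],float), R.T@np.array([n[0],n[1],1])
def onz(p,uv,z):
    c,d=ray(p,uv);return c+d*(z-c[2])/d[2]
def tri(rs):
    A=np.zeros((3,3));b=np.zeros(3)
    for c,d in rs:
        d=d/np.linalg.norm(d);P=np.eye(3)-np.outer(d,d);A+=P;b+=P@c
    X=np.linalg.solve(A,b);return X,[np.linalg.norm((np.eye(3)-np.outer(d,d)/(d@d))@(X-c)) for c,d in rs]
E
python3 - <<'E'
from h import *
np.set_printoptions(precision=1,suppress=True)
ps={n:shot(n,n+'0.png') for n in('side','top')}
for n,p in ps.items():
    print(n,'cam',-np.array(p['R']).T@np.array(p['t']),p['fx'])
    for t in ['carrier_center','carrier_lug','carrier_hook','empty_carrier_center','rail_seat','rail','keeper','keeper_knob','keeper_pivot','spool','tube','loose_bobbin','screwdriver']:
        print(t,[(np.round(r['centre'],1).tolist(),round(r['score'],2)) for r in ctrl.recognise(p,t)])
print(ctrl.read_state())
E
```

```text
side cam [ 18.9 957.1 939.7] 411.36912516562177
carrier_center [([353.5, 180.9], 0.84), ([400.7, 182.6], 0.81)]
carrier_lug [([357.2, 177.9], 0.95), ([402.1, 179.9], 0.64)]
carrier_hook [([351.0, 182.0], 0.78), ([400.2, 179.9], 0.77)]
empty_carrier_center [([283.8, 266.5], 0.92)]
rail_seat [([275.3, 186.4], 0.97), ([355.0, 177.8], 0.45)]
rail [([278.2, 189.4], 0.78)]
keeper [([269.4, 175.7], 0.52), ([355.7, 179.9], 0.29)]
keeper_knob [([271.9, 172.9], 0.53)]
keeper_pivot [([270.8, 177.1], 0.73)]
spool [([198.9, 324.2], 0.86), ([312.8, 218.0], 0.16)]
tube [([327.4, 146.0], 0.67)]
loose_bobbin [([331.5, 146.3], 0.74)]
screwdriver [([315.9, 219.2], 0.67)]
top cam [ 303.7   17.8 1480.4] 480.7666853830712
carrier_center [([402.1, 206.1], 0.97), ([423.4, 260.4], 0.8)]
carrier_lug [([423.0, 264.4], 0.96), ([405.0, 205.4], 0.92), ([240.6, 200.4], 0.44)]
carrier_hook [([402.7, 206.7], 0.95), ([425.8, 265.7], 0.81)]
empty_carrier_center [([237.9, 200.2], 0.64)]
rail_seat [([343.1, 144.1], 0.89)]
rail [([340.2, 144.3], 0.93)]
keeper [([475.6, 191.0], 0.71), ([340.7, 143.0], 0.56), ([308.2, 139.4], 0.51)]
keeper_knob [([307.0, 136.0], 0.85)]
keeper_pivot [([466.1, 145.9], 0.59), ([310.9, 134.7], 0.53)]
spool [([145.5, 161.8], 0.74)]
tube [([146.8, 160.8], 0.75), ([459.1, 154.4], 0.63)]
loose_bobbin [([473.3, 191.6], 0.74), ([340.5, 144.8], 0.56), ([402.3, 205.1], 0.22)]
screwdriver [([321.3, 194.6], 0.85)]
{'clock': 1.4, 'qpos': array([ 1.3,  0.6,  0. ,  1.5, -0. ,  1. , -0. ]), 'qd': array([ 0.,  0., -0.,  0.,  0., -0., -0.]), 'tau': array([  0. , -56.3,   1.2, -19.4,   0. ,   0. ,  -0. ]), 'eef_pos': array([ 147.5, -633.1,  231.3]), 'tool_rot': array([ 3.1, -0. ,  0.2]), 'force': array([-0.3,  0.9,  0.1]), 'torque': array([-0., -0., -0.]), 'gripper_force': 0.0, 'width': 85.48874666415634}
```

Run:
```python
import cv2
t=cv2.imread('pics/top0.png');s=cv2.imread('pics/side0.png')
a=cv2.resize(t[105:305,120:500],(800,421),interpolation=cv2.INTER_CUBIC)
cv2.imwrite('pics/tc.png',a)
b=cv2.resize(s[120:300,220:460],(800,600),interpolation=cv2.INTER_CUBIC)
cv2.imwrite('pics/sc.png',b)
```

```text
(no output)
```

View pics/tc.png

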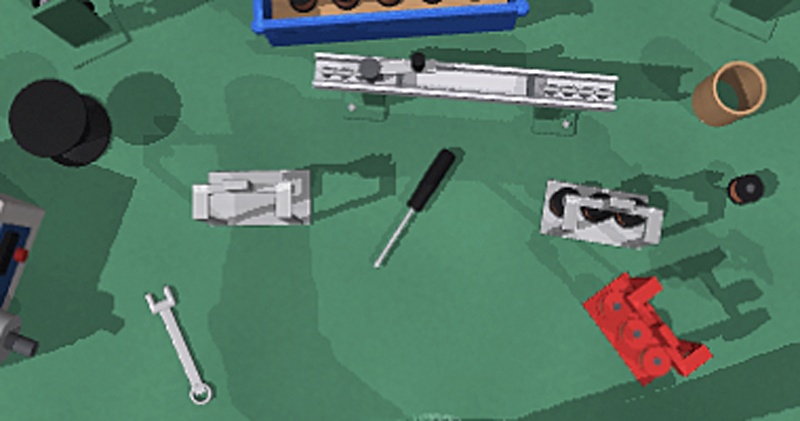

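View pics/sc.png

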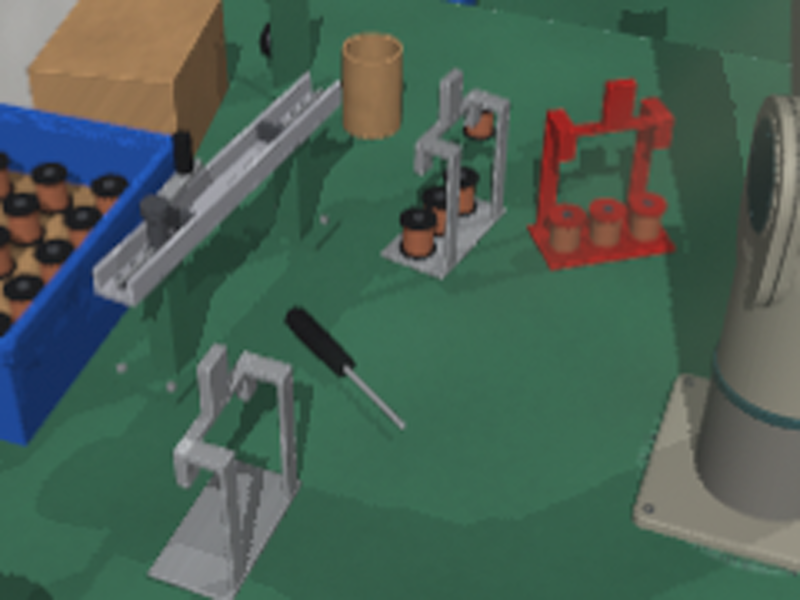

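The loaded steel carrier is at top (403,206) / side (354,181). The other candidates are the red look-alike at top (424,262) / side (401,181) and the empty frame at top (238,200) / side (284,266). Only the first is plain steel with three bobbins on its tray, so that is the one meant. I'll confirm it in one enlarged crop, which I also need for measuring.

Run:
```python
import cv2,numpy as np
t=cv2.imread('pics/top0.png');s=cv2.imread('pics/side0.png')
def crop(im,x0,y0,w,h,k):
    a=cv2.resize(im[y0:y0+h,x0:x0+w],None,fx=k,fy=k,interpolation=cv2.INTER_CUBIC)
    for x in range(x0,x0+w,10): cv2.putText(a,str(x),((x-x0)*k,8),0,.3,(0,255,255),1);cv2.line(a,((x-x0)*k,0),((x-x0)*k,h*k),(0,255,255) if x%50==0 else (0,150,150),1)
    for y in range(y0,y0+h,10): cv2.putText(a,str(y),(0,(y-y0)*k+9),0,.3,(0,255,255),1);cv2.line(a,(0,(y-y0)*k),(w*k,(y-y0)*k),(0,150,150),1)
    return a
A=crop(t,370,180,70,50,8);B=crop(s,330,130,50,80,6)
H=max(A.shape[0],B.shape[0]);P=lambda a:cv2.copyMakeBorder(a,0,H-a.shape[0],0,0,0)
cv2.imwrite('pics/c1.png',cv2.resize(np.hstack([P(A),P(B)]),None,fx=.93,fy=.93,interpolation=cv2.INTER_AREA) if A.shape[1]+B.shape[1]>800 else np.hstack([P(A),P(B)]))
A=crop(t,260,120,160,50,5);B=crop(s,240,135,90,80,5)
W=800;P=lambda a:cv2.copyMakeBorder(a,0,0,0,max(0,W-a.shape[1]),0)
cv2.imwrite('pics/c2.png',crop(t,260,120,160,50,5));cv2.imwrite('pics/c3.png',crop(s,240,135,90,80,7))
```

```text
(no output)
```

View pics/c1.png

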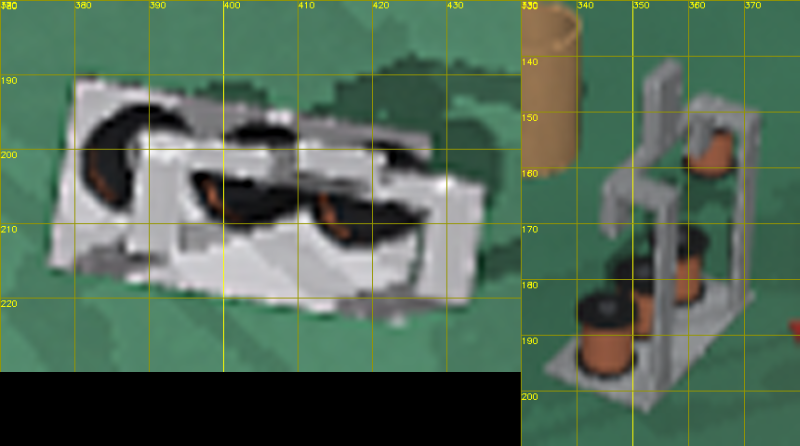

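View pics/c2.png

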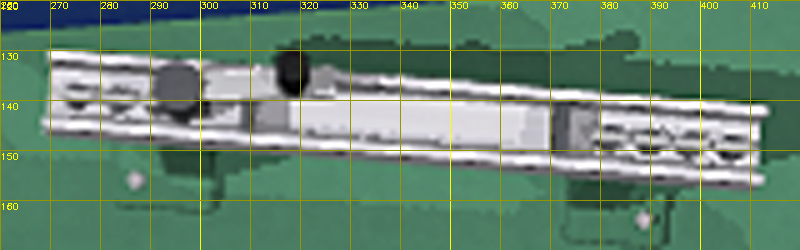

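View pics/c3.png

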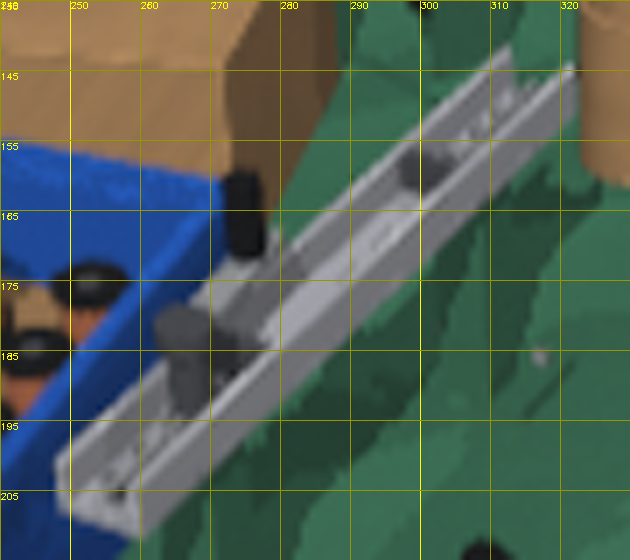

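The crop confirms it: plain steel, three bobbins, straps on the robot's side. Now I fit the poses to corners read from the grids.

```bash
cat > fit.py <<'E'
from h import *
from scipy.optimize import least_squares
def T(v,X):
    X=np.atleast_2d(np.array(X,float));c,s=np.cos(v[2]),np.sin(v[2])
    return np.c_[v[0]+c*X[:,0]-s*X[:,1],v[1]+s*X[:,0]+c*X[:,1],X[:,2]]
def fit(ps,obs,v0,dz=0):
    def f(v): return np.concatenate([(proj(ps[n],T(v,X))-uv).ravel() for n,X,uv in obs])
    r=least_squares(f,v0,loss='soft_l1',x_scale=[10,10,.1]);return r.x,f(r.x).reshape(-1,2)
E
python3 - <<'E'
from fit import *
np.set_printoptions(precision=2,suppress=True)
ps={n:shot(n) for n in('side','top')}
car=[('top',[40,75,6],[380.5,190.8]),('top',[-40,75,6],[376.8,215.5]),('top',[40,-75,6],[427.5,198]),
('top',[6,-65,158],[435,204.5]),('top',[-40,-65,158],[433,220.5]),('top',[6,65,158],[388,197]),
('side',[40,75,6],[334.3,195.5]),('side',[-40,75,0],[353,203.5]),('side',[-40,-75,6],[371.8,182.5]),('side',[-40,-65,158],[372.8,150.3])]
v0=onz(ps['top'],[403,206],60);v,r=fit(ps,car,[v0[0],v0[1],0]);print('car',v);print(r)
rail=[('top',[22,200,172],[269.5,130.3]),('top',[-22,200,172],[268.5,145]),('top',[22,-200,172],[413,141.3]),('top',[-22,-200,172],[412.3,156.5]),
('side',[22,200,172],[248.3,201]),('side',[-22,200,144],[259.5,211.5]),('side',[22,-200,172],[312,142]),('side',[-22,-200,172],[322,144.5])]
v0=onz(ps['top'],[341,143],160);w,r=fit(ps,rail,[v0[0],v0[1],0]);print('rail',w);print(r)
kp=T(w,[0,125,194])[0]
a=T(w,[0,125-62,244])[0]
def g(q):
    k=lambda z:T(w,[62*np.sin(q[0]),125-62*np.cos(q[0]),z])
    return np.concatenate([(proj(ps['top'],k(244))-[317.8,131.5]).ravel(),(proj(ps['side'],k(244))-[274.3,160.3]).ravel(),(proj(ps['side'],k(224))-[275,165.5]).ravel()])
q=least_squares(g,[.1]);print('keeper',q.x,q.fun,'knob',T(w,[62*np.sin(q.x[0]),125-62*np.cos(q.x[0]),224]),'pivot',kp)
for n,uv in(('spool',[145.5,161.8]),('tube',[459,154.4]),('loose',[473,191]),('empty',[238,200]),('driver',[321,195])): print(n,onz(ps['top'],uv,{'spool':120,'tube':100,'empty':100}.get(n,20)))
print('box wall',[onz(ps['top'],u,110) for u in([241,121],[370,112])])
s=ctrl.read_state();print(s['clock'],s['tool_rot'],s['eef_pos'])
E
```

```text
car [ 400.19 -247.25   -0.18]
[[-0.7  -0.73]
 [-0.79  0.14]
 [ 0.05 -0.38]
 [-0.12 -0.18]
 [-0.39  0.19]
 [ 0.76  0.03]
 [ 0.23 -0.31]
 [ 0.21  0.02]
 [ 0.36 -0.63]
 [ 0.68 -0.93]]
rail [568.98 -53.99  -0.1 ]
[[-0.4  -0.68]
 [-0.79  0.24]
 [ 0.07 -0.45]
 [-0.16 -0.01]
 [-0.38 -0.66]
 [ 1.27  0.21]
 [ 0.32 -0.91]
 [ 0.79 -0.67]]
keeper [0.15] [ 0.11  0.46 -0.11 -0.62 -0.29 -0.49] knob [[584.67   8.5  224.  ]] pivot [581.29  70.41 194.  ]
spool [537.8  506.72 120.  ]
tube [ 543.59 -404.31  100.  ]
loose [ 442.73 -467.34   20.  ]
empty [423.15 242.21 100.  ]
driver [439.99   1.55  20.  ]
box wall [array([652.59, 230.33, 110.  ]), array([ 671.39, -145.47,  110.  ])]
1.5 [-3.14 -0.    0.23] [ 147.46 -633.02  231.26]
```

{"name": "step_arm", "arguments": {"series": [[[0,0,-0.177,0,0,-0.07,0.65],[0,0,-0.177,0,0,-0.07,0.65],[0,0,-0.177,0,0,-0.07,0.65],[0,0,-0.177,0,0,-0.07,0.65],[0,0,-0.177,0,0,-0.07,0.65],[0,0,-0.177,0,0,-0.07,0.65],[0,0,-0.177,0,0,-0.07,0.65],[0,0,-0.177,0,0,-0.07,0.65],[0,0,-0.177,0,0,-0.07,0.65],[0,0,-0.177,0,0,-0.07,0.65],[0,0,0,0,0,0,0.65]]]}}

```text
clock: 2.6
eef_pos: [147.6, -633.9, 337.8]
tool_rot: [3.14, 0.003, 1.619]
force: [-1.1, -0.6, 0.1]
width: 30.1
gripper_force: 0.0
```

```bash
cat > go.py <<'E'
import sys,numpy as np
from cell import ctrl
from scipy.spatial.transform import Rotation as Ro
def to(*tgt,yaw=None):
    s=ctrl.read_state();R=Ro.from_euler('xyz',s['tool_rot'])
    d=R.inv().apply(np.array(tgt)-s['eef_pos'])/150
    print('clock',s['clock'],'pos',np.round(s['eef_pos'],1),'rpy',np.round(s['tool_rot'],3),'w',round(s['width'],1),'f',np.round(s['force'],1))
    print('tool units',np.round(d,3),'rows>=',np.ceil(np.linalg.norm(d)*3))
    if yaw is not None: print('turn az',round((s['tool_rot'][2]-yaw)/(np.pi/4),3))
if __name__=='__main__': a=list(map(float,sys.argv[1:]));to(*a[:3],yaw=a[3])
E
python3 go.py 584.7 8.5 330 1.62
```

```text
clock 2.6 pos [ 147.6 -633.9  337.8] rpy [3.140e+00 3.000e-03 1.619e+00] w 30.1 f [-1.1 -0.6  0.1]
tool units [4.137 3.117 0.044] rows>= 16.0
turn az -0.001
```

{"name": "step_arm", "arguments": {"series": [[[0,0,0,0.207,0.156,0.002,0.65],[0,0,0,0.207,0.156,0.002,0.65],[0,0,0,0.207,0.156,0.002,0.65],[0,0,0,0.207,0.156,0.002,0.65],[0,0,0,0.207,0.156,0.002,0.65],[0,0,0,0.207,0.156,0.002,0.65],[0,0,0,0.207,0.156,0.002,0.65],[0,0,0,0.207,0.156,0.002,0.65],[0,0,0,0.207,0.156,0.002,0.65],[0,0,0,0.207,0.156,0.002,0.65]]]}}

```text
clock: 3.6
eef_pos: [366.6, -310.2, 333.0]
tool_rot: [-3.141, -0.0, 1.615]
force: [0.5, 0.2, -0.2]
width: 29.9
gripper_force: 0.0
```

{"name": "step_arm", "arguments": {"series": [[[0,0,0,0.207,0.156,0.002,0.65],[0,0,0,0.207,0.156,0.002,0.65],[0,0,0,0.207,0.156,0.002,0.65],[0,0,0,0.207,0.156,0.002,0.65],[0,0,0,0.207,0.156,0.002,0.65],[0,0,0,0.207,0.156,0.002,0.65],[0,0,0,0.207,0.156,0.002,0.65],[0,0,0,0.207,0.156,0.002,0.65],[0,0,0,0.207,0.156,0.002,0.65],[0,0,0,0.207,0.156,0.002,0.65],[0,0,0,0,0,0,0.65],[0,0,0,0,0,0,0.65]]]}}

```text
clock: 4.8
eef_pos: [584.7, 10.6, 329.4]
tool_rot: [-3.14, -0.0, 1.618]
force: [0.2, -0.7, -0.5]
width: 29.9
gripper_force: 0.0
```

```bash
python3 go.py 584.7 8.5 213 1.62
```

```text
clock 4.8 pos [584.7  10.6 329.4] rpy [-3.14  -0.     1.618] w 29.9 f [ 0.2 -0.7 -0.5]
tool units [-0.014  0.     0.776] rows>= 3.0
turn az -0.002
```

{"name": "step_arm", "arguments": {"series": [[[0,0,0,-0.014,0,0,0.5],[0,0,0,0,0,0.13,0.5],[0,0,0,0,0,0.13,0.5],[0,0,0,0,0,0.13,0.5],[0,0,0,0,0,0.13,0.5],[0,0,0,0,0,0.13,0.5],[0,0,0,0,0,0.13,0.5],[0,0,0,0,0,0,0.65],[0,0,0,0,0,0,0.65],[0,0,0,0,0,0,0.65]]]}}

```text
clock: 5.8
eef_pos: [585.8, 7.0, 214.6]
tool_rot: [3.139, 0.0, 1.617]
force: [0.5, 0.2, 0.2]
width: 29.9
gripper_force: 0.0
```

Run:
```python
from h import *
from go import to
to(584.7,8.5,213)
A=shot('top')['img'][110:170,270:370,::-1];B=shot('side')['img'][130:210,220:320,::-1]
f=lambda a:cv2.resize(a,None,fx=4,fy=4,interpolation=cv2.INTER_CUBIC)
A=f(A);B=f(B);cv2.imwrite('pics/k1.png',np.hstack([cv2.copyMakeBorder(A,0,B.shape[0]-A.shape[0],0,0,0),B]))
```

```text
clock 5.8 pos [585.8   7.  214.6] rpy [3.139 0.    1.617] w 29.9 f [0.5 0.2 0.2]
tool units [ 0.01  -0.007  0.011] rows>= 1.0
```

View pics/k1.png

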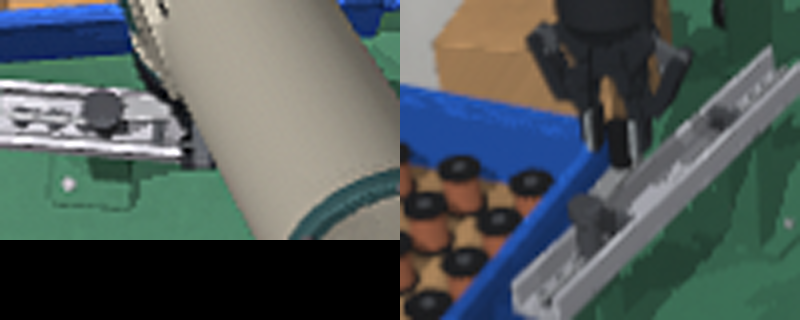

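The knob (side crop ~(620,145)) stands between the two fingers, so I can follow the arc.

{"name": "step_arm", "arguments": {"series": [[[0,0,-0.165,0.0035,0.0535,0,0.65],[0,0,-0.165,0.0035,0.0535,0,0.65],[0,0,-0.165,0.0035,0.0535,0,0.65],[0,0,-0.165,0.0035,0.0535,0,0.65],[0,0,-0.165,0.0035,0.0535,0,0.65]]]}}

```text
clock: 6.4
eef_pos: [622.2, 21.5, 214.1]
tool_rot: [-3.141, 0.001, 2.271]
force: [-1.5, -0.6, 0.8]
width: 29.5
gripper_force: 0.5
```

```bash
cat > kp.py <<'E'
from fit import *
from go import to
W=[568.98,-53.99,-0.10]
def K(th): return T(W,[62*np.sin(th),125-62*np.cos(th),214])[0]
def rail(): 
    s=ctrl.read_state();p=s['eef_pos'];c,sn=np.cos(W[2]),np.sin(W[2]);d=p[:2]-np.array(W[:2]);q=np.array([c*d[0]+sn*d[1],-sn*d[0]+c*d[1]-125]);print('rail rel pivot',q,'r',np.hypot(*q),'theta',np.arctan2(q[0],-q[1]),'f',s['force'])
E
python3 -c "
from kp import *
rail();k=K(1.5);to(*k,yaw=np.pi/2-.1+1.5)"
```

```text
rail rel pivot [ 45.42650404 -44.54559637] r 63.62293160244813 theta 0.7951887487292494 f [-1.4924947  -0.59824117  0.76729423]
clock 6.4 pos [622.2  21.5 214.1] rpy [-3.141e+00  1.000e-03  2.271e+00] w 29.5 f [-1.5 -0.6  0.8]
tool units [0.108 0.268 0.   ] rows>= 1.0
turn az -0.891
```

{"name": "step_arm", "arguments": {"series": [[[0,0,-0.165,0.004,0.0535,0,0.65],[0,0,-0.165,0.004,0.0535,0,0.65],[0,0,-0.165,0.004,0.0535,0,0.65],[0,0,-0.165,0.004,0.0535,0,0.65],[0,0,-0.165,0.004,0.0535,0,0.65],[0,0,-0.165,0.004,0.0535,0,0.65],[0,0,0,0,0,0,0.65],[0,0,0,0,0,0,0.65]]]}}

```text
clock: 7.2
eef_pos: [643.6, 63.7, 213.7]
tool_rot: [3.142, 0.0, 3.041]
force: [0.6, -0.1, -0.5]
width: 29.4
gripper_force: 0.0
```

```bash
python3 -c "
from kp import *
rail();k=K(1.5);to(*k,yaw=np.pi/2-.1+1.5)"
```

```text
rail rel pivot [62.536796  -0.4114749] r 62.53814968494462 theta 1.5642166970481706 f [ 0.57586495 -0.13114967 -0.46472126]
clock 7.2 pos [643.6  63.7 213.7] rpy [3.142 0.    3.041] w 29.4 f [ 0.6 -0.1 -0.5]
tool units [ 0.005 -0.026 -0.002] rows>= 1.0
turn az 0.09
```

{"name": "step_arm", "arguments": {"series": [[[0,0,0,0,0,-0.28,0.65],[0,0,0.19,0,0,-0.045,0.65],[0,0,0.19,0,0,-0.045,0.3],[0,0,0.19,0,0,-0.045,0],[0,0,0.19,0,0,-0.045,0],[0,0,0.19,0,0,-0.045,0],[0,0,0.19,0,0,-0.045,0],[0,0,0.19,0,0,-0.045,0],[0,0,0.19,0,0,-0.045,0],[0,0,0.19,0,0,-0.045,0],[0,0,0.19,0,0,-0.045,0],[0,0,0.19,0,0,-0.045,0]]]}}

```text
clock: 8.4
eef_pos: [643.4, 63.5, 330.4]
tool_rot: [3.141, -0.0, 1.394]
force: [0.2, 0.4, 0.3]
width: 85.3
gripper_force: 0.0
```

```bash
python3 go.py 400.2 -247.3 320 1.39
```

```text
clock 8.4 pos [643.4  63.5 330.4] rpy [ 3.141 -0.     1.394] w 85.3 f [0.2 0.4 0.3]
tool units [-2.325 -1.231  0.068] rows>= 8.0
turn az 0.005
```

{"name": "step_arm", "arguments": {"series": [[[0,0,0,-0.2325,-0.123,0.007,0],[0,0,0,-0.2325,-0.123,0.007,0],[0,0,0,-0.2325,-0.123,0.007,0],[0,0,0,-0.2325,-0.123,0.007,0],[0,0,0,-0.2325,-0.123,0.007,0],[0,0,0,-0.2325,-0.123,0.007,0],[0,0,0,-0.2325,-0.123,0.007,0],[0,0,0,-0.2325,-0.123,0.007,0],[0,0,0,-0.2325,-0.123,0.007,0],[0,0,0,-0.2325,-0.123,0.007,0],[0,0,0,0,0,0,0],[0,0,0,0,0,0,0]]]}}

```text
clock: 9.6
eef_pos: [402.8, -249.9, 319.5]
tool_rot: [3.141, 0.0, 1.398]
force: [0.0, 1.1, -0.4]
width: 85.3
gripper_force: 0.0
```

```bash
python3 go.py 400.2 -247.3 168 1.39
python3 - <<'E'
from h import *
A=shot('top')['img'][110:230,270:430,::-1];B=shot('side')['img'][100:220,240:400,::-1]
f=lambda a:cv2.resize(a,None,fx=2.5,fy=2.5,interpolation=cv2.INTER_CUBIC)
cv2.imwrite('pics/k2.png',np.hstack([f(A),f(B)]))
E
```

```text
clock 9.6 pos [ 402.8 -249.9  319.5] rpy [3.141 0.    1.398] w 85.3 f [ 0.   1.1 -0.4]
tool units [ 0.014 -0.021  1.01 ] rows>= 4.0
turn az 0.01
```

View pics/k2.png

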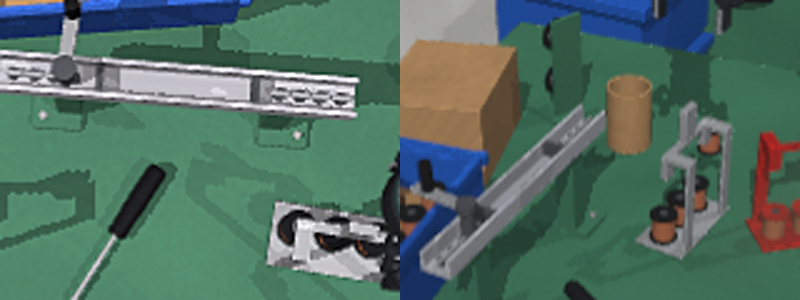

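{"name": "step_arm", "arguments": {"series": [[[0,0,0.01,0.014,-0.021,0,0],[0,0,0,0,0,0.13,0],[0,0,0,0,0,0.13,0],[0,0,0,0,0,0.13,0],[0,0,0,0,0,0.13,0],[0,0,0,0,0,0.13,0],[0,0,0,0,0,0.13,0],[0,0,0,0,0,0.13,0],[0,0,0,0,0,0.1,0],[0,0,0,0,0,0,0]]]}}

```text
clock: 10.7
eef_pos: [400.0, -244.8, 166.1]
tool_rot: [-3.138, -0.002, 1.397]
force: [-0.2, -0.2, 0.8]
width: 85.6
gripper_force: 0.0
```

```bash
python3 go.py 400.2 -247.3 168 1.39
python3 - <<'E'
from h import *
A=shot('top')['img'][160:260,340:480,::-1];B=shot('side')['img'][90:220,300:420,::-1]
f=lambda a:cv2.resize(a,None,fx=3,fy=3,interpolation=cv2.INTER_CUBIC)
A=f(A);B=f(B);cv2.imwrite('pics/k3.png',np.hstack([cv2.copyMakeBorder(A,0,B.shape[0]-A.shape[0],0,0,0),B]))
E
```

```text
clock 10.7 pos [ 400.  -244.8  166.1] rpy [-3.138e+00 -2.000e-03  1.397e+00] w 85.6 f [-0.2 -0.2  0.8]
tool units [-0.016  0.004 -0.013] rows>= 1.0
turn az 0.009
```

View pics/k3.png

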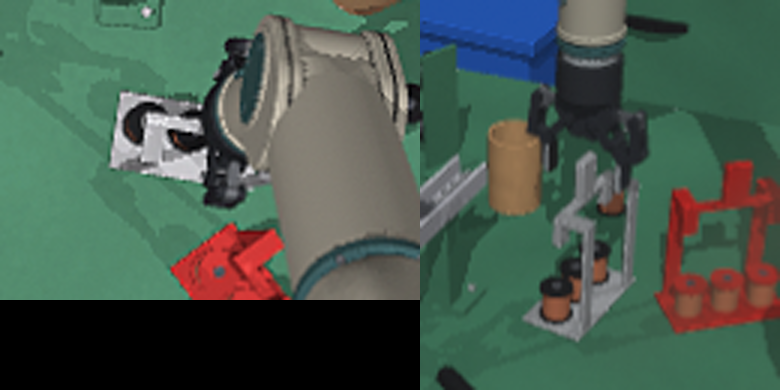

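The fingers stand either side of the lug (side crop ~(585,170)), so I close.

{"name": "step_arm", "arguments": {"series": [[[0,0,0,-0.016,0.004,-0.01,0.5],[0,0,0,0,0,0,0.7],[0,0,0,0,0,0,0.8],[0,0,0,0,0,0,1],[0,0,0,0,0,0,1],[0,0,0,0,0,0,1],[0,0,0,0,0,0,1],[0,0,0,0,0,0,1]]]}}

```text
clock: 11.6
eef_pos: [400.9, -249.2, 169.4]
tool_rot: [3.141, 0.0, 1.395]
force: [-1.2, 0.1, 6.5]
width: 11.6
gripper_force: 59.9
```

```bash
python3 go.py 400.2 -247.3 168 1.39
```

```text
clock 11.6 pos [ 400.9 -249.2  169.4] rpy [3.141 0.    1.395] w 11.6 f [-1.2  0.1  6.5]
tool units [ 0.011 -0.007  0.009] rows>= 1.0
turn az 0.006
```

{"name": "step_arm", "arguments": {"series": [[[0,0,0,0,0,-0.04,1],[0,0,0,0,0,-0.08,1],[0,0,0,0,0,-0.08,1],[0,0,0,0,0,-0.08,1],[0,0,0,0,0,-0.08,1],[0,0,0,0,0,-0.08,1],[0,0,-0.05,0,0,-0.04,1],[0,0,-0.046,0,0,0,1],[0,0,0,0,0,0,1],[0,0,0,0,0,0,1]]]}}

```text
clock: 12.6
eef_pos: [399.9, -248.6, 240.4]
tool_rot: [-3.14, -0.001, 1.47]
force: [0.4, -0.4, -7.1]
width: 10.9
gripper_force: 58.7
```

```bash
python3 go.py 469.5 -44 241.4 1.471
```

```text
clock 12.6 pos [ 399.9 -248.6  240.4] rpy [-3.14e+00 -1.00e-03  1.47e+00] w 10.9 f [ 0.4 -0.4 -7.1]
tool units [ 1.404  0.324 -0.006] rows>= 5.0
turn az -0.002
```

{"name": "step_arm", "arguments": {"series": [[[0,0,0,0.07,0.016,0,1],[0,0,0,0.14,0.0325,0,1],[0,0,0,0.14,0.0325,0,1],[0,0,0,0.14,0.0325,0,1],[0,0,0,0.14,0.0325,0,1],[0,0,0,0.14,0.0325,0,1],[0,0,0,0.14,0.0325,0,1],[0,0,0,0.14,0.0325,0,1],[0,0,0,0.14,0.0325,0,1],[0,0,0,0.14,0.0325,0,1],[0,0,0,0.074,0.016,0,1],[0,0,0,0,0,0,1]]]}}

```text
clock: 13.8
eef_pos: [470.7, -41.8, 241.1]
tool_rot: [3.141, -0.001, 1.474]
force: [0.4, -2.1, -5.9]
width: 11.5
gripper_force: 58.8
```

Run:
```python
from fit import *
from go import to
np.set_printoptions(precision=1,suppress=True)
to(569,-54,241.4,yaw=1.471)
t=shot('top');s=shot('side');p=ctrl.read_state()['eef_pos'];L=p[2]-169.4
v=[p[0],p[1],-.1]
A=s['img'][:,:,::-1].copy()
B=cv2.resize(A[90:240,220:390],None,fx=4,fy=4,interpolation=cv2.INTER_CUBIC)
for X in([40,75,6],[-40,75,0],[-40,-75,6],[-40,-65,158],[-40,65,158],[6,65,158],[-6,65,120],[6,65,120]):
    X=np.array(X,float);X[2]+=L;u=proj(s,T(v,X))[0];cv2.circle(B,tuple(int(c) for c in (u-[220,90])*4+2),3,(0,0,255),1)
for X in([-22,200,172],[-22,-200,172],[22,200,172],[0,0,150],[0,-83,172],[0,83,172]):
    u=proj(s,T([568.98,-53.99,-.1],X))[0];cv2.circle(B,tuple(int(c) for c in (u-[220,90])*4+2),3,(0,255,255),1)
cv2.imwrite('pics/k4.png',B)
```

```text
clock 13.8 pos [470.7 -41.8 241.1] rpy [ 3.1 -0.   1.5] w 11.5 f [ 0.4 -2.1 -5.9]
tool units [-0.   0.7 -0. ] rows>= 2.0
turn az 0.004
```

View pics/k4.png

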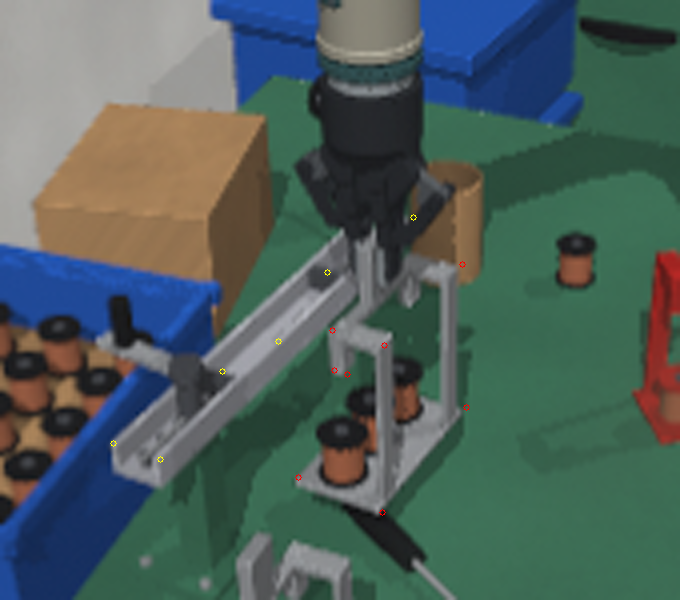

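The model points land on both the carrier and the rail within a pixel or so, and the keeper is clear. I move in over the lip.

{"name": "step_arm", "arguments": {"series": [[[0,0,0,0,0.04,0,1],[0,0,0,0,0.08,0,1],[0,0,0,0,0.08,0,1],[0,0,0,0,0.08,0,1],[0,0,0,0,0.08,0,1],[0,0,0,0,0.08,0,1],[0,0,0,0,0.08,0,1],[0,0,0,0,0.08,0,1],[0,0,0,0,0.06,0,1],[0,0,0,0,0.04,0,1],[0,0,0,0,0,0,1],[0,0,0,0,0,0,1]]]}}

```text
clock: 15.1
eef_pos: [574.3, -54.8, 240.8]
tool_rot: [-3.14, 0.0, 1.47]
force: [-1.4, -0.4, -7.4]
width: 11.3
gripper_force: 58.8
```

```bash
python3 go.py 569 -54 202 1.471
```

```text
clock 15.1 pos [574.3 -54.8 240.8] rpy [-3.14  0.    1.47] w 11.3 f [-1.4 -0.4 -7.4]
tool units [ 0.002 -0.035  0.259] rows>= 1.0
turn az -0.001
```

{"name": "step_arm", "arguments": {"series": [[[0,0,0,0,-0.02,0,1],[0,0,0,0,0,0.05,1],[0,0,0,0,0,0.06,1],[0,0,0,0,0,0.06,1],[0,0,0,0,0,0.05,1],[0,0,0,0,0,0.02,1],[0,0,0,0,0,0,1]]]}}

```text
clock: 15.8
eef_pos: [571.4, -54.5, 204.3]
tool_rot: [-3.14, -0.0, 1.471]
force: [0.3, -0.7, -6.3]
width: 11.2
gripper_force: 58.8
```

```bash
python3 go.py 569 -54 199.4 1.471
```

```text
clock 15.8 pos [571.4 -54.5 204.3] rpy [-3.14  -0.     1.471] w 11.2 f [ 0.3 -0.7 -6.3]
tool units [ 0.002 -0.016  0.033] rows>= 1.0
turn az -0.001
```

{"name": "step_arm", "arguments": {"series": [[[0,0,0,0,-0.01,0.01,1],[0,0,0,0,0,0.01,1],[0,0,0,0,0,0.007,1],[0,0,0,0,0,0,1]]]}}

```text
clock: 16.2
eef_pos: [570.3, -54.4, 201.0]
tool_rot: [3.141, 0.0, 1.47]
force: [-0.0, 0.1, -7.6]
width: 11.4
gripper_force: 58.7
```

{"name": "step_arm", "arguments": {"series": [[[0,0,0,0,0,0.007,1],[0,0,0,0,0,0,1]]]}}

```text
clock: 16.4
eef_pos: [570.3, -54.4, 199.9]
tool_rot: [3.142, -0.0, 1.47]
force: [-0.5, 1.0, -6.2]
width: 11.3
gripper_force: 58.7
```

{"name": "step_arm", "arguments": {"series": [[[0,0,0,0,0,0.007,1],[0,0,0,0,0,0,1]]]}}

```text
clock: 16.6
eef_pos: [570.5, -54.4, 199.4]
tool_rot: [3.141, 0.0, 1.47]
force: [-1.2, -0.4, -1.8]
width: 11.1
gripper_force: 59.4
```

The load is transferring to the floor at the predicted height. One more small step down, then I release gradually.

{"name": "step_arm", "arguments": {"series": [[[0,0,0,0,0,0.004,1],[0,0,0,0,0,0,1],[0,0,0,0,0,0,0.8],[0,0,0,0,0,0,0.7],[0,0,0,0,0,0,0.6],[0,0,0,0,0,0,0.5],[0,0,0,0,0,0,0.4],[0,0,0,0,0,0,0.4]]]}}

```text
clock: 17.4
eef_pos: [570.4, -54.4, 198.3]
tool_rot: [3.141, -0.0, 1.47]
force: [0.2, 0.8, 0.4]
width: 51.3
gripper_force: 0.0
```

{"name": "step_arm", "arguments": {"series": [[[0,0,0,0,0,-0.05,0.4],[0,0,0,0,0,-0.1,0.4],[0,0,0,0,0,-0.15,0.4],[0,0,0,0,0,-0.2,0.4],[0,0,0,0,0,-0.2,0.4],[0,0,0,0,0,-0.2,0.4],[0,0,0,0,0,0,0.4]]]}}

```text
clock: 18.1
eef_pos: [572.8, -53.9, 338.3]
tool_rot: [3.133, -0.001, 1.47]
force: [0.1, 0.6, -0.2]
width: 51.2
gripper_force: 0.0
```

Run:
```python
from kp import *
k=K(1.48);to(k[0],k[1],330,yaw=np.pi/2-.1+1.5)
s=shot('side')
B=cv2.resize(s['img'][100:260,220:370,::-1],None,fx=3.7,fy=3.7,interpolation=cv2.INTER_CUBIC)
for X in([40,75,6],[-40,75,0],[-40,-75,6],[-40,-65,158],[-40,65,158],[6,65,158],[6,0,208]):
    X=np.array(X,float);X[2]+=30;u=proj(s,T(W,X))[0];cv2.circle(B,tuple(int(c) for c in (u-[220,100])*3.7+2),3,(0,0,255),1)
u=proj(s,[[k[0],k[1],224]])[0];cv2.circle(B,tuple(int(c) for c in (u-[220,100])*3.7+2),3,(0,255,255),1)
cv2.imwrite('pics/k5.png',B)
```

```text
clock 18.1 pos [572.8 -53.9 338.3] rpy [ 3.133e+00 -1.000e-03  1.470e+00] w 51.2 f [ 0.1  0.6 -0.2]
tool units [0.793 0.386 0.059] rows>= 3.0
turn az -1.91
```

View pics/k5.png

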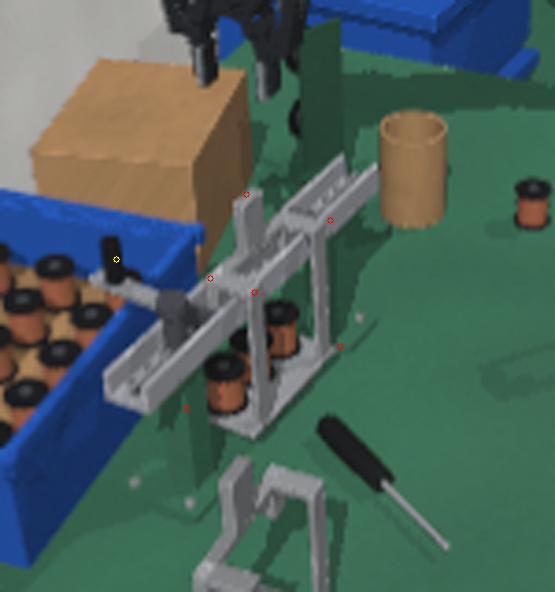

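The carrier hangs upright at the predicted place, and the keeper is still back with its knob at side crop (111,258). Now I return to the knob.

{"name": "step_arm", "arguments": {"series": [[[0,0,-0.174,0,0,0,0.5],[0,0,-0.174,0,0,0,0.5],[0,0,-0.174,0,0,0,0.5],[0,0,-0.174,0,0,0,0.5],[0,0,-0.174,0,0,0,0.5],[0,0,-0.174,0,0,0,0.5],[0,0,-0.174,0,0,0,0.5],[0,0,-0.174,0,0,0,0.5],[0,0,-0.174,0,0,0,0.5],[0,0,-0.174,0,0,0,0.5],[0,0,-0.174,0,0,0,0.5],[0,0,0,0,0,0,0.5]]]}}

```text
clock: 19.35
eef_pos: [569.7, -54.6, 332.2]
tool_rot: [3.141, -0.002, 2.974]
force: [-0.1, -0.1, 0.4]
width: 42.6
gripper_force: 0.0
```

Run:
```python
from kp import *
k=K(1.5);print(k);to(k[0],k[1],330,yaw=np.pi/2-.1+1.5)
s=shot('side');t=shot('top')
for th in(1.4,1.5,1.6): print(th,[proj(p,[*K(th)[:2],224]) for p in(s,t)])
for p in(s,t): print([(np.round(r['centre'],1).tolist(),round(r['score'],2)) for r in ctrl.recognise(p,'keeper_knob')])
g=cv2.cvtColor(s['img'],cv2.COLOR_RGB2GRAY)[163:178,244:258];print(g)
```

```text
[642.55706034  59.8475578  214.        ]
clock 19.35 pos [569.7 -54.6 332.2] rpy [ 3.141e+00 -2.000e-03  2.974e+00] w 42.6 f [-0.1 -0.1  0.4]
tool units [-0.352  0.833  0.014] rows>= 3.0
turn az 0.005
1.4 [array([[252.04476981, 168.79805296]]), array([[300.44412829, 113.16360612]])]
1.5 [array([[250.69224937, 169.71310661]]), array([[298.16766401, 112.71409914]])]
1.6 [array([[249.4833828 , 170.69141158]]), array([[295.85609619, 112.48956806]])]
[([254.0, 178.3], 0.48)]
[([298.0, 123.0], 0.81)]
[[ 70  70  70  65  60  58  59  60  68  72  71  73  79  82]
 [ 70  71  67  50  31  26  28  33  61  70  70  70  69  70]
 [ 69  70  61  41  29  28  28  26  50  67  69  70  70  69]
 [ 70  69  61  39  28  28  30  25  42  66  71  70  70  70]
 [ 70  70  65  41  27  27  28  25  37  66  71  70  71  69]
 [ 70  69  69  44  26  28  27  25  27  65  70  70  70  70]
 [ 70  71  70  45  28  27  27  27  23  64  70  70  70  69]
 [ 71  70  70  50  31  27  27  26  23  64  70  70  69  71]
 [ 69  69  70  53  33  26  27  25  23  55  64  66  69  70]
 [ 68  70  82  73  42  26  27  25  24  31  47  50  57  65]
 [ 66  82 116 118  65  27  28  26  25  24  29  29  35  49]
 [115 116 133 138  75  26  28  26  25  28  34  31  29  30]
 [136 136 134 130  74  31  28  27  25  58 113  88  53  33]
 [115 139 136 126  93  59  40  35  57 111 151 133 114  90]
 [117 132 126 118 114 101 105 108 124 143 146 146 146 132]]
```

{"name": "step_arm", "arguments": {"series": [[[0,0,0,-0.0587,0.139,0,0.5],[0,0,0,-0.0587,0.139,0,0.5],[0,0,0,-0.0587,0.139,0,0.5],[0,0,0,-0.0587,0.139,0,0.5],[0,0,0,-0.0587,0.139,0,0.5],[0,0,0,-0.0587,0.139,0,0.5],[0,0,0,0,0,0,0.5],[0,0,0,0,0,0,0.5]]]}}

```text
clock: 20.35
eef_pos: [643.1, 60.4, 333.0]
tool_rot: [-3.141, -0.0, 2.974]
force: [0.1, -0.4, -0.1]
width: 42.9
gripper_force: 0.0
```

```bash
python3 -c "
from kp import *
rail();k=K(1.52);to(*k,yaw=np.pi/2-.1+1.5)"
```

```text
rail rel pivot [62.28419225 -3.80991952] r 62.40060970104171 theta 1.509702522895585 f [ 0.05943328 -0.37944115 -0.14537455]
clock 20.35 pos [643.1  60.4 333. ] rpy [-3.141 -0.     2.974] w 42.9 f [ 0.1 -0.4 -0.1]
tool units [0.002 0.005 0.794] rows>= 3.0
turn az 0.004
```

{"name": "step_arm", "arguments": {"series": [[[0,0,0,0,0,0.13,0.5],[0,0,0,0,0,0.13,0.5],[0,0,0,0,0,0.13,0.5],[0,0,0,0,0,0.13,0.5],[0,0,0,0,0,0.13,0.5],[0,0,0,0,0,0.13,0.5],[0,0,0,0,0,0.01,0.65],[0,0,0,0,0,0,0.65],[0,0,0,0,0,0,0.65]]]}}

```text
clock: 21.25
eef_pos: [643.9, 59.8, 216.1]
tool_rot: [3.141, 0.002, 2.973]
force: [-0.3, 0.2, -0.2]
width: 29.9
gripper_force: 0.0
```

{"name": "step_arm", "arguments": {"series": [[[0,0,0.165,0.0035,-0.0535,0,0.65],[0,0,0.165,0.0035,-0.0535,0,0.65],[0,0,0.165,0.0035,-0.0535,0,0.65],[0,0,0.165,0.0035,-0.0535,0,0.65],[0,0,0.165,0.0035,-0.0535,0,0.65],[0,0,0.165,0.0035,-0.0535,0,0.65]]]}}

```text
clock: 21.85
eef_pos: [619.6, 20.3, 216.4]
tool_rot: [3.138, 0.002, 2.191]
force: [1.3, 0.3, -1.3]
width: 30.3
gripper_force: 0.6
```

```bash
python3 -c "
from kp import *
rail();k=K(0);to(*k,yaw=np.pi/2-.1)"
```

```text
rail rel pivot [ 42.92858365 -46.07171163] r 62.97194539420627 theta 0.750096907055286 f [ 1.30228879  0.33834315 -1.2779231 ]
clock 21.85 pos [619.6  20.3 216.4] rpy [3.138e+00 2.000e-03 2.191e+00] w 30.3 f [ 1.3  0.3 -1.3]
tool units [ 0.109 -0.285  0.015] rows>= 1.0
turn az 0.916
```

{"name": "step_arm", "arguments": {"series": [[[0,0,0.165,0.0035,-0.0535,0,0.65],[0,0,0.165,0.0035,-0.0535,0,0.65],[0,0,0.165,0.0035,-0.0535,0,0.65],[0,0,0.165,0.0035,-0.0535,0,0.65],[0,0,0.165,0.0035,-0.0535,0,0.65],[0,0,0.08,0,-0.025,0,0.65],[0,0,0,0,-0.013,0,0.65],[0,0,0,0,-0.013,0,0.65],[0,0,0,0,0,0,0.65]]]}}

```text
clock: 22.75
eef_pos: [573.3, 9.1, 215.4]
tool_rot: [3.14, -0.0, 1.487]
force: [0.4, 0.3, 0.9]
width: 30.3
gripper_force: 0.3
```

```bash
python3 -c "
from kp import *
rail();k=K(0);to(*k,yaw=np.pi/2-.1)"
```

```text
rail rel pivot [ -1.96711163 -61.74236918] r 61.77369731515157 theta -0.031849222568953985 f [0.43601115 0.28987593 0.91330865]
clock 22.75 pos [573.3   9.1 215.4] rpy [ 3.14  -0.     1.487] w 30.3 f [0.4 0.3 0.9]
tool units [-0.002  0.013  0.01 ] rows>= 1.0
turn az 0.02
```

{"name": "step_arm", "arguments": {"series": [[[0,0,0,0,-0.013,0,0.65],[0,0,0,0,-0.013,0,0.65],[0,0,0,0,0,0,0.65]]]}}

```text
clock: 23.05
eef_pos: [570.3, 9.2, 215.0]
tool_rot: [3.139, -0.001, 1.486]
force: [4.2, -0.6, -1.9]
width: 30.1
gripper_force: 2.3
```

{"name": "step_arm", "arguments": {"series": [[[0,0,0,0,-0.01,0,0.65],[0,0,0,0,0,0,0.65]]]}}

```text
clock: 23.25
eef_pos: [570.2, 9.2, 215.0]
tool_rot: [3.136, -0.001, 1.485]
force: [7.6, -0.8, -5.2]
width: 29.7
gripper_force: 4.1
```

{"name": "step_arm", "arguments": {"series": [[[0,0,0,0,-0.01,0,0.65],[0,0,0,0,0,0,0.65]]]}}

```text
clock: 23.45
eef_pos: [570.1, 9.2, 215.1]
tool_rot: [3.134, -0.002, 1.485]
force: [12.2, -0.2, -7.3]
width: 30.2
gripper_force: 5.8
```

The keeper is at its stop: position steady while the force climbs. I back off to centre, open and lift.

{"name": "step_arm", "arguments": {"series": [[[0,0,0,0,0.03,0,0.65],[0,0,0,0,0.03,0,0.55],[0,0,0,0,0,0,0.5],[0,0,0,0,0,-0.1,0.5],[0,0,0,0,0,-0.2,0.5],[0,0,0,0,0,-0.2,0.5],[0,0,0,0,0,-0.2,0.5],[0,0,0,0,0,-0.2,0.5],[0,0,0,0,0,0,0.5]]]}}

```text
clock: 24.35
eef_pos: [576.6, 9.5, 354.0]
tool_rot: [3.135, -0.001, 1.486]
force: [0.6, 0.2, -0.7]
width: 42.7
gripper_force: 0.0
```

Run:
```python
from kp import *
s=shot('side');print(ctrl.read_state()['force'])
for th in(0,.1,.2): print(th,proj(s,[*K(th)[:2],244])[0],proj(s,[*K(th)[:2],224])[0])
for n in('keeper_knob','carrier_hook','carrier_center'): print(n,[(np.round(r['centre'],1).tolist(),round(r['score'],2)) for r in ctrl.recognise(s,n)])
g=cv2.cvtColor(s['img'],cv2.COLOR_RGB2GRAY)[155:176:2,264:288];print(g)
X=T(W,[[6,0,238],[-6,0,238],[-40,75,30],[-40,-75,36]]);print(proj(s,X).round(1))
print(cv2.cvtColor(s['img'],cv2.COLOR_RGB2GRAY)[148:160:2,278:300])
```

```text
[ 0.08393426 -0.54659398 -1.30141806]
0 [276.81476998 160.30289809] [277.30512342 165.6369506 ]
0.1 [275.11323077 159.86561849] [275.61825555 165.19429092]
0.2 [273.32541137 159.52889551] [273.84603794 164.85310982]
keeper_knob [([275.0, 176.9], 0.6)]
carrier_hook [([288.3, 190.1], 0.74), ([401.4, 179.1], 0.59)]
carrier_center [([402.6, 182.5], 0.86), ([288.1, 191.5], 0.63)]
[[125 124 124 123 122 121 124 130 131  84  76  76  76  75  75  75  75  75
   76 146 136 152 132  97]
 [124 123 122 121 122 126 129 126 124  82  75  76  76  75  74  75  75  75
   76 134 126 133  97  99]
 [103 111 111 113 119 123 120 119 120  83  68  62  60  60  66  75  74  75
   87 118 124 128  98 100]
 [ 79  75  79  87  81  82  88  83  88  67  35  31  31  31  29  54  74  87
   88 109 125 127 109 100]
 [ 76  73  75  74  79  77  82  76  63  57  30  28  28  28  26  44  85  87
   88  95 122 126 116 101]
 [ 71  70  72  79  82  83  71  56  49  63  31  27  28  27  26  47  87  89
   89  85 124 126 123 101]
 [ 71  79  89  87  74  59  52  50  65 122  48  28  27  27  27  32  88  90
   90  93 124 125 134 112]
 [ 81  82  79  
[... 309 characters left out ...]
  48  78 121 146 147 147 157 135  98 105 116 146 146
  146 146 146 155 142 154]]
[[286.1 152.1]
 [289.2 153. ]
 [289.7 218.2]
 [311.4 193.1]]
[[ 76  76  77  77  77  77  77  71  67  74  83  84  84  85  58  56  56  56
   56  55  55  55]
 [ 75  76  75  72  75  77  77  76  71  97 106  91  79  87  62  60  60  63
   64  64  65  65]
 [ 74  75  76  75  72  73  75  94 124 142 145 132 134  70  65  64  65  64
   64  64  65  76]
 [ 74  75  76  75  75 126 138 143 147 134 101 100 100  64  65  65  64  65
   63  91 141 150]
 [ 75  76  76  75  76 126 126 150  98  99 100 100  99  67  64  64  63  71
  147 162 102  99]
 [ 75  75  74  75  82 128 125 128  98  99  99 100  98  73  64  78 128 175
  168 147 146 145]]
```

The knob now sits at the 0 rad position (column ~276.7 measured, 276.8–277.3 predicted) and the carrier is still seated, so I hand in.

```bash
python3 -c "
from cell import ctrl
print(ctrl.finish_job())"
```

```text
the job is handed in; nothing more can be done
None
```

I handed the job in at about 24 s: the loaded carrier hangs released mid-bay with its hooks on the channel floor and the keeper arm is home against its stop, but `finish_job()` returned no verdict, so a pass is not confirmed.

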